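# Lever a plate up out of its deep bin and lay it in the tray

## Task

The drilled plate lies at the bottom of a bin too narrow for fingers. Push the bin's iron lever all the way down so that one end of the plate is tilted up above the rim, let go of the lever, then take the plate by its raised end, draw it out and lower it (do not drop it) to lie flat on the floor of the tin tray. Do not disturb the brass bushing, the steel collar or the glass tube.

Things in the scene. Friction and masses are not known exactly. Their poses are not given: they have to be found in the camera images.
- bin: Grey steel open-topped bin bolted to the bench, 56 wide (its x) by 164 long (its y) by 64 mm high, walls 4 mm, inner width 48 mm, inner length 156 mm. Two ribs and the flat arm of the lever hold the plate 10 mm above the bench. Two flat bolted feet, 56 mm out to either side in x and 10 mm high, stand at mid-length. Origin at the centre of the underside, z up. Its +y end wall has a slot for the lever; the plate's other end, at the -y end, is the one that rises.
- lever_hinge (a point): The lever's hinge axis, parallel to the bin's x axis, 10 mm above the bench at the foot of the bin's +y end wall, 78 mm from the bin's centre.
- lever_ball (a point): Centre of the iron ball, 28 mm diameter, at the outer end of the lever, 145 mm from the hinge. The lever is a 12 mm round bar that slopes up and away from the bin's +y end, 0.68 rad above level at rest (ball centre about 101 mm above the bench), and 0.08 rad above level when fully down (ball centre about 22 mm above the bench). The ball moves in an arc about the hinge, outward as it goes down.
- lifter (a joint): Lever angle in rad: 0 at rest, grows as the ball is pushed down, stop at 0.6 (fully down). Takes about 4 to 8 N on the ball. A stiff hinge: it stays where it is left. Inside the bin its flat arm, 18 mm wide and 100 mm long from the hinge, lies under the middle of the plate and tilts the plate up by the same angle.
- plate_center (a point): Centre (half-way through the thickness) of the aluminium plate, 44 wide (its x) by 140 long (its y) by 10 mm thick (its z, up at the start), about 170 g, with three through holes on its midline (20 mm in the middle, 12 mm towards either end). It lies flat in the bin with its y along the bin's y, its +y end by the lever's hinge.
- plate_lip (a point): Middle of the plate's end face that rises, 70 mm from the plate's centre towards its -y, half-way through the thickness. With the lever fully down it stands about 35 mm above the bin's rim, and the last 50 mm of the plate is free on both sides.
- tray: Shallow dented tin tray fixed on the bench, 130 wide (its x) by 210 long (its y) by 16 mm high (the rolled rim stands 2 mm more), walls and floor 3 mm thick. Origin at the centre of the underside, z up.
- bushing: Brass bushing standing on end, 34 mm outer diameter, 36 mm high, loose; origin at the centre of its underside. Leave it alone.
- collar: Steel shaft collar lying flat, 48 mm outer diameter, 16 mm high, loose; origin at the centre of its underside. Leave it alone.
- tube: Squat clear glass tube standing upright, 32 mm diameter, 55 mm high, loose; origin at the centre of its underside. Leave it alone.
- plate: The same plate; origin at the centre of its underside, axes as for its centre.

How it is judged:
By the outcome, as a careful person would: the job done as asked, in the order asked, and still so for the second after the job is handed in, with the robot touching nothing.
It also fails if it takes over 50 s, if anything falls off the work surface, if the arm or the gripper's body presses on something with over 40 N, if the wrist force passes 120 N, or if a joint passes its speed limit or range.

## Robot

A 7-joint arm with a two-finger parallel gripper is mounted at the origin on the work surface. World frame = base frame: x ahead of the robot, y to its left, z up, the work surface at z = 0. Lengths are in mm, angles in rad, forces in N, time in s.
With the tool pointing down it reaches from about 350 to 900 mm from the base axis. Payload 19.9 kg.
Tool frame: the origin (TCP) lies at the very end of the fingers, on their centre line; the grasp point (between the pads) lies 19 mm behind it (pinch_z is the distance from the TCP to the grasp point, in mm); z points along the fingers, y is the line along which they close (so a half turn about z gives the same grasp; the last joint's range is limited). The gripper opens to 94 mm and grips with 3 to 60 N. Pads are 16 mm wide; open, the fingers measure 119 mm over their backs; the gripper's body (75 mm by 177 mm) begins 78 mm behind the grasp point.
Start: joints at [-0.042, 0.417, -0.01, 1.614, 0.005, 1.111, -0.053], TCP at [624.979, 0.002, 205.425] pointing down, gripper open.
Joint ranges: [-2.81, 2.81], [-0.39, 2.02], [-1.27, 1.25], [0.06, 2.57], [-1.19, 4.33], [0.19, 2], [-2.82, 2.82]. Speed limits (rad/s): [1.89, 1.89, 2.39, 2.39, 3.01, 3.01, 3.01].

## Interface

Orientations are given as a unit quaternion [x, y, z, w].
In Python, from plant import * gives the robot as it stands.
- The arm moves only by the shell command python3 -m crank 'ROWS' [FORCE]. ROWS is text: rows parted by semicolons, each of 7 numbers parted by spaces: the shift along the world's x, y, z in units of 30 mm (1.0 is 30 mm), then the turn, a rotation vector about the world's x, y, z in units of 5 degrees (1.0 is 5 degrees), then the opening, from 0 (shut) to 1 (fully open). A call has 1 to 20 rows; each row is the pose to reach, as a shift and turn from the pose commanded when the call began; what a row does not reach only later rows make up. A row lasts 1/10 s, in which the tool goes at most 50 mm and 8.59 degrees, less where a joint would pass 70% of its speed; a pose out of reach is approached as far as the arm can. A call with a gripper value outside its range is refused whole. The fingers move at their own pace and stop on an object; FORCE is the grip in N (left out, the last holds). Time passes only in rows, so rows that repeat a pose let the fingers close. It gives the time, the measured TCP pose, the force, the opening and the grip force at its end, in the units of the state.
- read_state(): the state, without advancing time (a new reading comes with each control period).
- read_camera(name): name is "scene" or "side" or "wrist"; returns a dict with "img" (400x640x3 uint8, blue, green, red), "K" (3x3 intrinsics, pixels), "world_from_camera" (4x4, takes a point from camera to world coordinates); the wrist camera has in their place "hand_eye" (4x4, takes a point from camera to tool coordinates, whose origin is the TCP and whose axes are the flange's). Camera axes: x right, y down, z forward; pixel columns grow to the right and rows downward; lengths in mm; the calibration is good to about 2 mm. A picture is of the moment at which its call begins: read the wrist's pose just before it. There is no depth.
- job_done(): hands the job in; it is judged then, once.
The state is a dict: "time_s": time; "qpos": joint angles; "qd": joint speeds; "effort": joint torques, N m; "eef_pos": TCP position; "eef_rot": TCP orientation; "force": force on the tool from outside, world axes, zero at the start; "torque": the same for the moment, N m; "width": finger opening in mm; "finger_force": force on a finger pad.
Only numpy, scipy, OpenCV 4.12 (cv2) and the standard library are available. Lean on these libraries where they do the work, as an engineer would, in place of code of your own. Each camera call takes 0.05 s, during which the arm holds its last target. There are 200 camera calls.

## Working session

There is one attempt and no reset: what is moved stays moved. The work goes in short steps, Python scripts to look and compute and a shell command to move; the robot and the scene stay as the last step left them, time stands still between calls to the robot, and variables do not carry over. Pictures are saved under pics/ and viewed, at most 12 in all, crops included, and the job is handed in when it is done.

```bash
mkdir -p pics; ls; python3 - <<'E'
from plant import *
import cv2,json,numpy as np
for n in("scene","side"):
    c=read_camera(n); cv2.imwrite(f"pics/{n}0.png",c["img"]); print(n,np.round(c["K"],1).tolist(),np.round(c["world_from_camera"],3).tolist())
s=read_state();print({k:np.round(v,3).tolist() for k,v in s.items()})
E
```

```text
pics
scene [[435.6, 0.0, 323.2], [0.0, 435.6, 200.5], [0.0, 0.0, 1.0]] [[0.799, 0.499, -0.335, 950.625], [0.601, -0.675, 0.429, -396.808], [-0.012, -0.544, -0.839, 931.226], [0.0, 0.0, 0.0, 1.0]]
side [[453.6, 0.0, 317.2], [0.0, 453.6, 197.4], [0.0, 0.0, 1.0]] [[-0.971, -0.141, 0.192, 433.005], [-0.238, 0.525, -0.817, 837.917], [0.015, -0.839, -0.543, 655.832], [0.0, 0.0, 0.0, 1.0]]
{'time_s': 0.1, 'qpos': [-0.041, 0.418, -0.01, 1.614, 0.005, 1.111, -0.053], 'qd': [-0.002, -0.002, -0.001, -0.002, -0.001, -0.001, 0.002], 'effort': [0.001, -85.258, 0.639, -42.67, -0.049, 0.016, -0.0], 'eef_pos': [624.674, 0.007, 204.89], 'eef_rot': [0.707, 0.707, -0.0, -0.0], 'force': [-0.374, -0.463, 0.244], 'torque': [0.04, -0.023, -0.008], 'finger_force': 0.0, 'width': 93.96}
```

View pics/scene0.png

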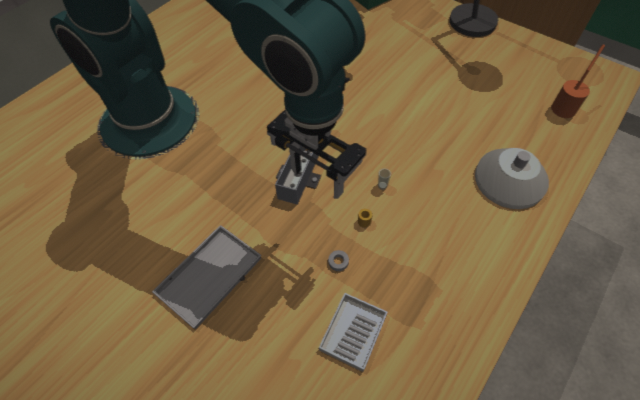

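View pics/side0.png

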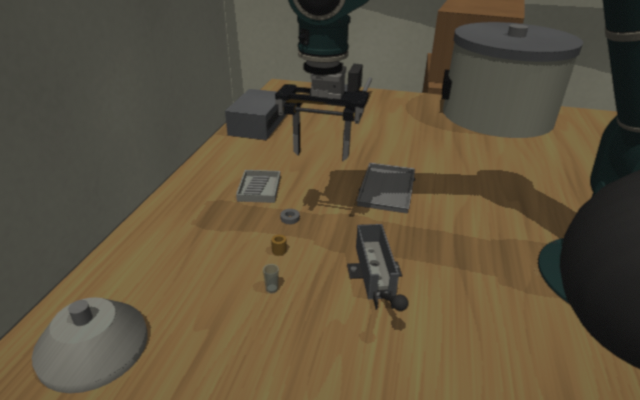

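Scene: bin at about (295,180) under the gripper and tray at (208,278). Side: bin at (377,262), ball (400,302), tray (387,188), collar (290,216), bushing (279,245), tube (271,278). I'll enlarge the side view for the corners.

```bash
python3 - <<'E'
import cv2,numpy as np
a=cv2.imread("pics/side0.png")[155:325,250:430]
a=cv2.convertScaleAbs(cv2.resize(a,None,fx=3.5,fy=3.5,interpolation=cv2.INTER_CUBIC),alpha=1.6)
cv2.imwrite("pics/sidecrop.png",a)
E
```

```text
(no output)
```

View pics/sidecrop.png

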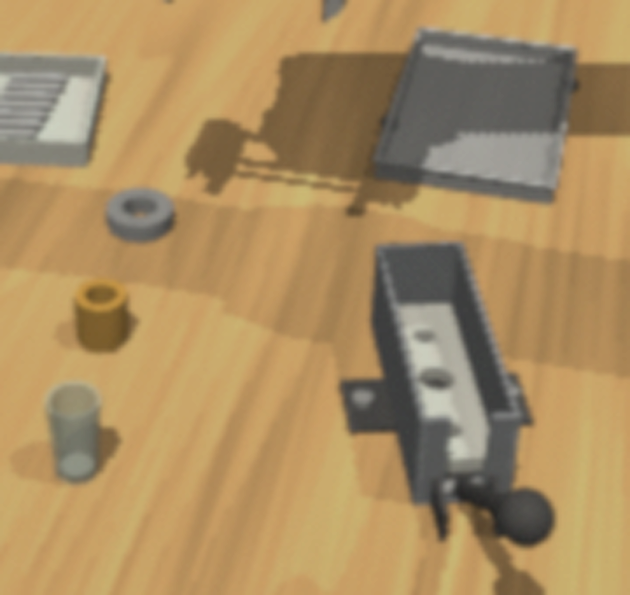

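The crop shows bin rim corners (378,246),(463,244),(517,418),(418,422), ball (524,517), tray rim corners (424,32),(575,48),(554,195),(378,178) (crop pixels, scale 3.5).

```bash
cat > h.py <<'E'
import numpy as np
K={"side":[[453.6,0,317.2],[0,453.6,197.4],[0,0,1]],"scene":[[435.6,0,323.2],[0,435.6,200.5],[0,0,1]]}
W={"scene":[[0.799,0.499,-0.335,950.625],[0.601,-0.675,0.429,-396.808],[-0.012,-0.544,-0.839,931.226]],"side":[[-0.971,-0.141,0.192,433.005],[-0.238,0.525,-0.817,837.917],[0.015,-0.839,-0.543,655.832]]}
def cast(n,px,z):
    W_=np.array(W[n]); d=W_[:,:3]@np.linalg.solve(np.array(K[n]),[px[0],px[1],1]); o=W_[:,3]
    return o+d*(z-o[2])/d[2]
E
python3 - <<'E'
from h import *
c=lambda p,z:cast("side",(p[0]/3.5+250-.35,p[1]/3.5+155-.35),z)
for name,z,ps in(("bin",64,[(378,246),(463,244),(517,418),(418,422)]),("tray",18,[(424,32),(575,48),(554,195),(378,178)])):
    q=np.array([c(p,z)[:2] for p in ps]); print(name,q.round(1).tolist(),q.mean(0).round(1)); e=np.roll(q,-1,0)-q
    print([(round(np.hypot(*v),1),round(np.degrees(np.arctan2(v[1],v[0])),1)) for v in e])
print("ball",c((524,517),101)); 
print("collar",c((141,210),16),"bush",c((101,293),36),"tube",c((75,395),55))
for n,p in(("bushing",(365,215)),("collar",(338,259))): print("scene",n,cast("scene",p,36 if n=="bushing" else 16))
q=np.array([cast("scene",p,18) for p in[(222,230),(260,261),(195,326),(154,293)]]);print(q.round(),q.mean(0))
E
```

```text
bin [[529.7, 32.6], [478.1, 16.6], [430.0, 169.6], [482.0, 186.6]] [480.  101.4]
[(np.float64(54.0), np.float64(-162.8)), (np.float64(160.4), np.float64(107.5)), (np.float64(54.7), np.float64(18.0)), (np.float64(161.2), np.float64(-72.8))]
tray [[549.8, -339.1], [425.1, -344.8], [425.9, -122.9], [550.9, -111.8]] [ 487.9 -229.7]
[(np.float64(124.9), np.float64(-177.4)), (np.float64(221.9), np.float64(89.8)), (np.float64(125.5), np.float64(5.1)), (np.float64(227.3), np.float64(-90.3))]
ball [420.53011558 279.9161362  101.        ]
collar [705.24790518 -31.843925    16.        ] bush [695.00762846  88.89341058  36.        ] tube [672.67647703 203.70204679  55.        ]
scene bushing [698.49610464  87.38839332  36.        ]
scene collar [709.05778989 -36.95381047  16.        ]
[[ 441. -142.   18.]
 [ 569. -149.   18.]
 [ 558. -344.   18.]
 [ 432. -347.   18.]] [ 500.10933863 -245.23290753   18.        ]
```

Sizes (54x161) and the predicted ball position agree within 4 mm. Move over the ball, fingers shut, turned along the bin.

```bash
python3 -m crank '-6.77 9.38 0 0 0 3.5 0;-6.77 9.38 0 0 0 3.5 0;-6.77 9.38 0 0 0 3.5 0;-6.77 9.38 0 0 0 3.5 0;-6.77 9.38 0 0 0 3.5 0;-6.77 9.38 0 0 0 3.5 0;-6.77 9.38 0 0 0 3.5 0;-6.77 9.38 0 0 0 3.5 0;-6.77 9.38 0 0 0 3.5 0;-6.77 9.38 0 0 0 3.5 0;-6.77 9.38 0 0 0 3.5 0;-6.77 9.38 0 0 0 3.5 0;-6.77 9.38 0 0 0 3.5 0'
python3 - <<'E'
from plant import *
import cv2,numpy as np
s=read_state();c=read_camera("wrist");cv2.imwrite("pics/w1.png",c["img"])
print(s["eef_pos"],s["eef_rot"],s["qpos"],c["K"],c["hand_eye"])
cv2.imwrite("pics/scene1.png",read_camera("scene")["img"])
E
```

```text
time_s: 1.4
eef_pos: [422.2, 280.9, 205.4]
eef_rot: [0.592, 0.806, -0.0, -0.0]
force: [0.2, -0.8, -0.5]
width: 0.1
finger_force: 0.0
[422.22080452 280.91797575 205.37097911] [ 5.91719481e-01  8.06143936e-01 -9.48952601e-05 -5.01591985e-06] [-0.4319256   0.21654266 -0.24655829  1.89585998  0.06101368  1.03654729
 -0.39963885] [[332.89098796   0.         319.1312862 ]
 [  0.         332.89098796 202.10032712]
 [  0.           0.           1.        ]] [[ 4.61113945e-04 -9.57570957e-01 -2.88197241e-01  8.37337328e+01]
 [ 9.99999878e-01  4.92989203e-04 -3.80234538e-05 -1.35208558e+00]
 [ 1.78488283e-04 -2.88197188e-01  9.57571067e-01 -1.80553946e+02]
 [ 0.00000000e+00  0.00000000e+00  0.00000000e+00  1.00000000e+00]]
```

View pics/w1.png

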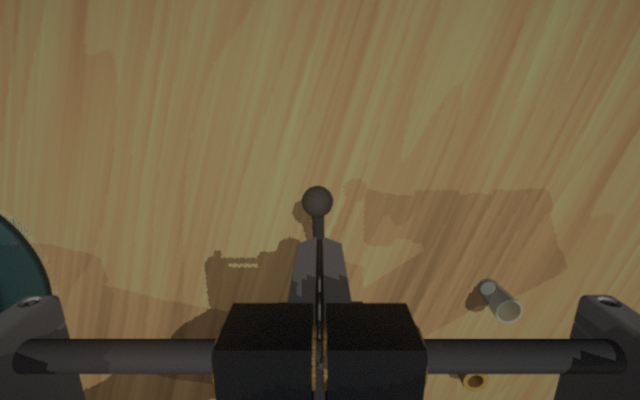

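Wrist view: ball at (317,202), lever bar along image vertical; ball ≈ (420,279), agreeing with the side view. Descend to the ball, then follow its arc.

```bash
python3 -m crank '-0.05 -0.08 -1.5 0 0 0 0;-0.05 -0.08 -2.5 0 0 0 0;-0.05 -0.08 -2.85 0 0 0 0;-0.05 -0.08 -3 0 0 0 0;-0.05 -0.08 -3 0 0 0 0' 
python3 -m crank '-0.04 0.13 -0.19 0 0 0 0;-0.09 0.27 -0.39 0 0 0 0;-0.13 0.4 -0.6 0 0 0 0;-0.16 0.51 -0.81 0 0 0 0;-0.19 0.61 -1.03 0 0 0 0;-0.22 0.7 -1.25 0 0 0 0;-0.25 0.78 -1.47 0 0 0 0;-0.27 0.85 -1.7 0 0 0 0;-0.29 0.9 -1.93 0 0 0 0;-0.3 0.95 -2.17 0 0 0 0;-0.3 0.95 -2.17 0 0 0 0'
```

```text
time_s: 2.0
eef_pos: [420.7, 279.4, 116.1]
eef_rot: [0.591, 0.806, 0.0, 0.0]
force: [-0.2, -0.9, 1.0]
width: 0.1
finger_force: 0.0
time_s: 3.1
eef_pos: [411.2, 307.5, 49.8]
eef_rot: [0.591, 0.807, -0.0, -0.0]
force: [-0.2, 0.0, -0.4]
width: 0.6
finger_force: 0.0
```

```bash
python3 -m crank '-0.01 0.03 -0.22 0 0 0 0;-0.02 0.06 -0.46 0 0 0 0;-0.02 0.06 -0.5 0 0 0 0'
python3 - <<'E'
from plant import *
import cv2,numpy as np
s=read_state();a=read_camera("side")["img"][175:335,300:460]
cv2.imwrite("pics/s2.png",cv2.convertScaleAbs(cv2.resize(a,None,fx=3.5,fy=3.5,interpolation=cv2.INTER_CUBIC),alpha=1.6))
print(s["force"])
E
```

```text
time_s: 3.4
eef_pos: [410.9, 309.5, 35.1]
eef_rot: [0.591, 0.806, 0.0, 0.0]
force: [-4.5, -1.6, 24.7]
width: 0.4
finger_force: 12.5
[-4.49001074 -1.63150175 24.71017461]
```

View pics/s2.png

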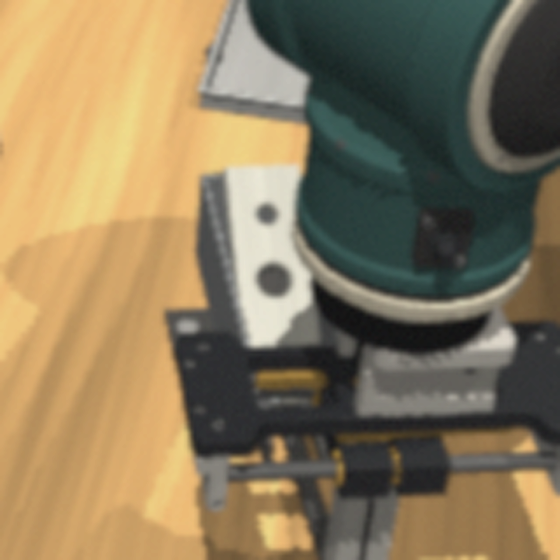

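Plate's end is raised above the rim and the stop was reached (25 N, TCP 35 mm = ball top at full travel). Release upward, open, and go over the raised end.

```bash
python3 -m crank '0 0 1 0 0 0 0;0 0 2.5 0 0 0 0;0 0 4 0 0 0 0.3;0 0 5.5 0 0 0 1;2.6 -7.87 6.67 0 0 0 1;2.6 -7.87 6.67 0 0 0 1;2.6 -7.87 6.67 0 0 0 1;2.6 -7.87 6.67 0 0 0 1;2.6 -7.87 6.67 0 0 0 1;2.6 -7.87 6.67 0 0 0 1;2.6 -7.87 6.67 0 0 0 1;2.6 -7.87 6.67 0 0 0 1;2.6 -7.87 6.67 0 0 0 1;2.6 -7.87 6.67 0 0 0 1'
python3 - <<'E'
from plant import *
import cv2,numpy as np
s=read_state();c=read_camera("wrist");print(s["eef_pos"].tolist(),s["eef_rot"].tolist(),s["qpos"].round(2))
np.savez("w2.npz",img=c["img"],K=c["K"],H=c["hand_eye"],p=s["eef_pos"],q=s["eef_rot"])
cv2.imwrite("pics/w2.png",cv2.convertScaleAbs(c["img"],alpha=1.5))
cv2.imwrite("pics/side2.png",read_camera("side")["img"])
E
```

```text
time_s: 4.85
eef_pos: [488.5, 74.1, 235.2]
eef_rot: [0.591, 0.807, -0.0, -0.0]
force: [0.0, 0.1, -1.0]
width: 92.4
finger_force: 0.0
[488.4669450908589, 74.09343935483075, 235.1928310367576] [0.5906403047485642, 0.8069349229215571, -0.00018563110096299714, -0.00016160816259847338] [-0.14  0.15 -0.08  1.89  0.01  1.09  0.08]
```

View pics/w2.png

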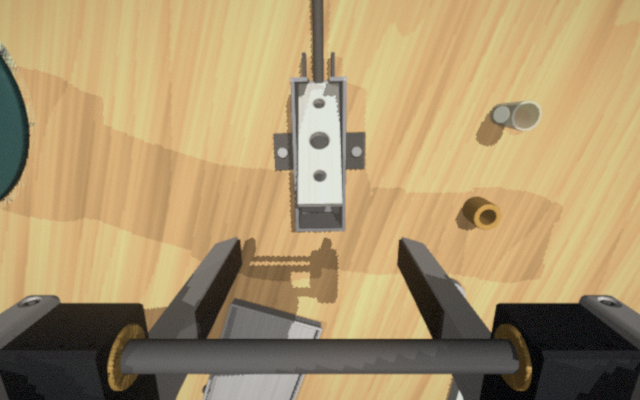

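Wrist view: plate raised end edge at about row 206 (299–342), bin corners about (292,79),(347,79),(297,231),(345,231), lever down at the top; tray at the bottom.

```bash
cat >> h.py <<'E'
from scipy.spatial.transform import Rotation as R
def wcast(f,px,z):
    d=np.load(f); Rw=R.from_quat(d["q"]).as_matrix(); o=d["p"]+Rw@d["H"][:3,3]
    v=Rw@d["H"][:3,:3]@np.linalg.solve(d["K"],[px[0],px[1],1]); return o+v*(z-o[2])/v[2]
C=np.array([480,101.4,0]); a=np.radians(107.4); U=np.array([np.cos(a),np.sin(a),0]); X=np.array([U[1],-U[0],0])
def tobin(p): return np.array([(p-C)@X,(p-C)@U,p[2]])
E
python3 - <<'E'
from h import *; import cv2
for p,z in[((292,79),64),((347,79),64),((345,231),64),((297,231),64),((299,206),103),((342,206),103),((320,206),103),((319,103),22),((319.5,140.5),60),((319.5,176),85),((319,30),50)]:
    w=wcast("w2.npz",p,z); print(p,z,w.round(1),tobin(w).round(1))
i=np.load("w2.npz")["img"]; g=cv2.cvtColor(i,cv2.COLOR_BGR2GRAY)
print(g[195:240,320].tolist()); print(g[200,285:360].tolist()); print(g[110,285:360].tolist())
E
```

```text
(292, 79) 64 [429.4 166.1  64. ] [-28.9  76.8  64. ]
(347, 79) 64 [481.5 182.6  64. ] [25.7 77.  64. ]
(345, 231) 64 [532.1  28.9  64. ] [ 28.  -84.8  64. ]
(297, 231) 64 [480.2  12.4  64. ] [-26.4 -85.   64. ]
(299, 206) 103 [472.6  53.9 103. ] [-21.3 -43.1 103. ]
(342, 206) 103 [512.9  66.8 103. ] [ 21.  -42.9 103. ]
(320, 206) 103 [492.3  60.2 103. ] [ -0.6 -43.  103. ]
(319, 103) 22 [461.9 152.3  22. ] [-2. 54. 22.]
(319.5, 140.5) 60 [473.9 116.4  60. ] [-1.3 16.1 60. ]
(319.5, 176) 85 [483.9  85.   85. ] [ -1.2 -16.8  85. ]
(319, 30) 50 [440.9 218.6  50. ] [ -2.3 123.5  50. ]
[151, 151, 151, 152, 152, 152, 153, 150, 133, 98, 89, 78, 61, 57, 58, 58, 54, 53, 58, 59, 60, 59, 58, 57, 58, 58, 59, 59, 59, 58, 59, 57, 58, 73, 93, 92, 92, 106, 125, 126, 127, 128, 127, 128, 127]
[123, 123, 122, 118, 104, 79, 74, 76, 76, 71, 63, 63, 97, 135, 149, 150, 151, 150, 151, 150, 151, 151, 150, 148, 149, 150, 151, 151, 151, 150, 149, 150, 151, 150, 151, 152, 151, 151, 152, 151, 152, 151, 151, 151, 151, 150, 152, 151, 150, 151, 151, 150, 151, 151, 152, 150, 142, 117, 98, 96, 110, 121, 120, 121, 122, 120, 119, 117, 114, 114, 115, 114, 115, 116, 115]
[123, 107, 88, 82, 85, 79, 84, 100, 106, 95, 70, 55, 59, 100, 137, 142, 139, 139, 139, 144, 147, 150, 152, 151, 149, 150, 150, 150, 151, 150, 151, 150, 148, 150, 151, 151, 150, 149, 150, 151, 152, 150, 149, 151, 151, 151, 150, 150, 151, 151, 151, 144, 123, 97, 76, 50, 50, 70, 96, 104, 105, 109, 117, 117, 116, 117, 120, 124, 126, 125, 125, 124, 125, 126, 127]
```

```bash
python3 - <<'E'
from h import *
b=np.radians(18.1);X2=np.array([np.cos(b),np.sin(b),0]);U2=np.array([-X2[1],X2[0],0]);n=.565*U2+np.array([0,0,.825])
L=wcast("w2.npz",(320,205),103)-5*n; al=U2*.825-np.array([0,0,.565])
T=L+20*al-6.5*n; S=T+60*n
d=np.load("w2.npz"); R0=R.from_quat(d["q"])
Rt=R.from_rotvec(-.6*X2)*R.from_rotvec([0,0,np.radians(.6)])
print("lip",L.round(1),"T",T.round(1),"S",S.round(1),"shift",((S-d["p"])/30).round(2),"rv",(np.degrees(Rt.as_rotvec())/5).round(2),"n",n.round(3))
def proj(nm,p):
    W_=np.array(W[nm]);c=W_[:,:3].T@(p-W_[:,3]);k=np.array(K[nm])@c;return (k[:2]/k[2]).round(1)
for sx in(-22,22): print([proj("side",L+5*n+sx*X2),proj("scene",L+5*n+sx*X2)])
E
```

```text
lip [492.8  58.5  98.9] T [488.8  70.7  82.2] S [478.3 102.9 131.7] shift [-0.34  0.96 -3.45] rv [-6.55 -2.1   0.12] n [-0.176  0.537  0.825]
[array([384.8, 219.9]), array([280.8, 161.8])]
[array([364. , 220.6]), array([297.9, 166.3])]
```

```bash
python3 - <<'E'
from h import *
import cv2
i=cv2.imread("pics/side2.png")
cv2.imwrite("pics/s3.png",cv2.convertScaleAbs(cv2.resize(i[195:275,330:430],None,fx=7,fy=7,interpolation=cv2.INTER_CUBIC),alpha=1.6))
for z in(95,98,100,103,106): print(z,wcast("w2.npz",(342,205),z).round(1),cast("side",(365.1,223.4),z).round(1))
E
```

```text
95 [513.9  65.5  95. ] [510.4  65.4  95. ]
98 [513.4  66.4  98. ] [510.   69.5  98. ]
100 [513.1  66.9 100. ] [509.7  72.3 100. ]
103 [512.6  67.7 103. ] [509.3  76.4 103. ]
106 [512.1  68.6 106. ] [508.9  80.5 106. ]
```

View pics/s3.png

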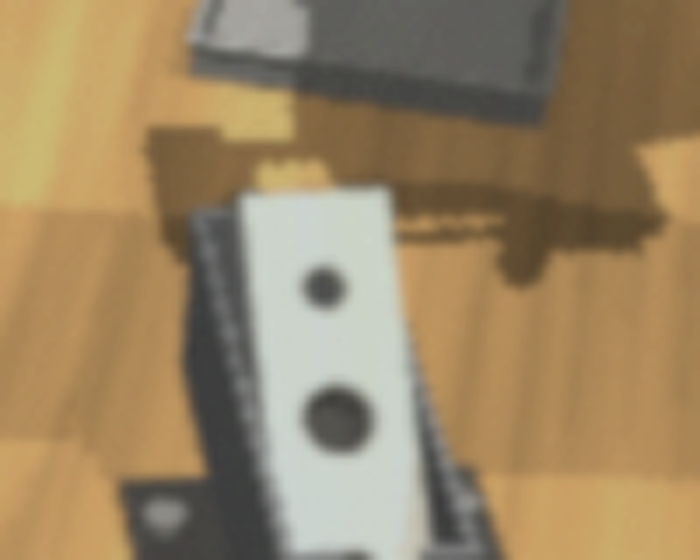

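Side view confirms the plate tilted with its raised end corners at (364.6,222.9),(385.7,222); the two views put the lip at z≈97–99. Move to the tilted standoff.

```bash
python3 -m crank '-0.1 0.9 -1 -3 -1 0.06 1;-0.34 0.96 -2 -6.55 -2.1 0.12 1;-0.34 0.96 -2.5 -6.55 -2.1 0.12 1;-0.34 0.96 -3 -6.55 -2.1 0.12 1;-0.34 0.96 -3.45 -6.55 -2.1 0.12 1;-0.34 0.96 -3.45 -6.55 -2.1 0.12 1;-0.34 0.96 -3.45 -6.55 -2.1 0.12 1;-0.34 0.96 -3.45 -6.55 -2.1 0.12 1'
python3 - <<'E'
from plant import *
import cv2,numpy as np
s=read_state();c=read_camera("wrist");print(s["qpos"].round(2))
np.savez("w3.npz",img=c["img"],K=c["K"],H=c["hand_eye"],p=s["eef_pos"],q=s["eef_rot"])
cv2.imwrite("pics/w3.png",cv2.convertScaleAbs(c["img"],alpha=1.5))
E
```

```text
time_s: 5.75
eef_pos: [479.2, 101.4, 133.0]
eef_rot: [0.562, 0.773, -0.173, 0.239]
force: [0.2, -0.7, -0.4]
width: 93.8
finger_force: 0.0
[-0.56  0.38 -0.1   2.01  0.69  1.09 -0.78]
```

View pics/w3.png

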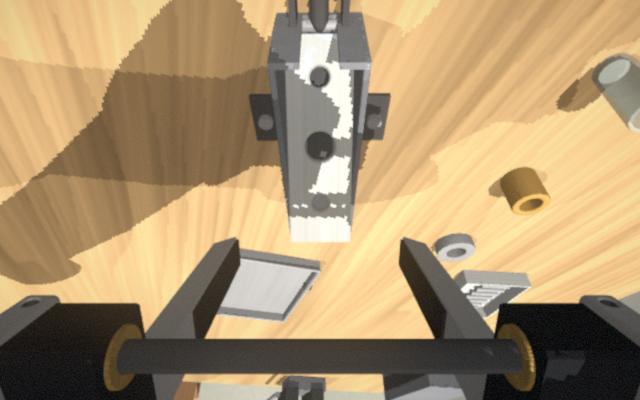

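Wrist view along the plate normal: raised end edge row 241 (290–351), middle hole (320,145); plate centred, top face 45 mm beyond the TCP, lip at tool x −14. Advance 57 mm and grip.

```bash
python3 -m crank '0.1 -0.31 -0.54 0 0 0 1;0.2 -0.63 -1.08 0 0 0 1;0.31 -0.94 -1.62 0 0 0 1;0.31 -0.94 -1.62 0 0 0 1;0.31 -0.94 -1.62 0 0 0 1;0.31 -0.94 -1.62 0 0 0 0.3;0.31 -0.94 -1.62 0 0 0 0.3;0.31 -0.94 -1.62 0 0 0 0.3;0.31 -0.94 -1.62 0 0 0 0.3;0.31 -0.94 -1.62 0 0 0 0.3;0.31 -0.94 -1.62 0 0 0 0.3' 50
```

```text
time_s: 6.9
eef_pos: [487.9, 73.8, 83.4]
eef_rot: [0.561, 0.773, -0.174, 0.239]
force: [-0.5, -0.7, 1.0]
width: 49.5
finger_force: 0.0
```

```bash
python3 -m crank '0 0 0 0 0 0 0.3;0 0 0 0 0 0 0.3;0 0 0 0 0 0 0.3;0 0 0 0 0 0 0.3' 50
python3 - <<'E'
from plant import *
import cv2,numpy as np
s=read_state();c=read_camera("wrist");a=c["img"];b=read_camera("side")["img"][195:285,320:440]
print(s["finger_force"],s["width"])
b=cv2.resize(b,(533,400),interpolation=cv2.INTER_CUBIC)
cv2.imwrite("pics/g1.png",cv2.convertScaleAbs(cv2.hconcat([a[150:350,180:440].repeat(2,0)[:, :],b])[:400,:800],alpha=1.5))
E
```

```text
time_s: 7.3
eef_pos: [487.9, 73.8, 83.3]
eef_rot: [0.561, 0.773, -0.174, 0.239]
force: [-0.6, -0.1, 0.4]
width: 42.9
finger_force: 50.0
50.000311732292175 42.922803358422996
```

View pics/g1.png

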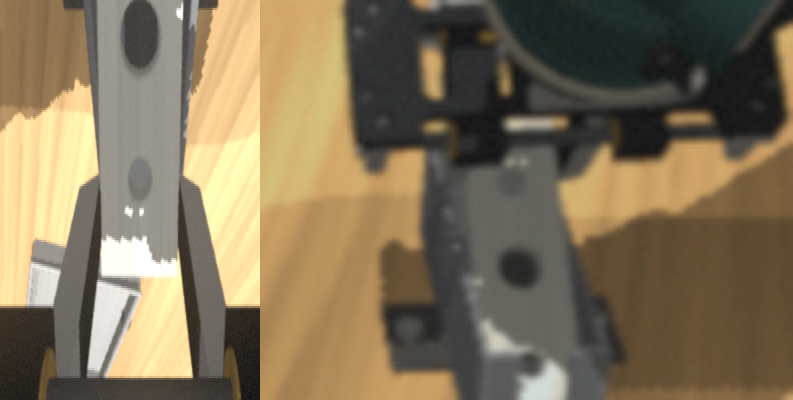

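Wrist and side views show the fingers on both plate edges near the raised end (grip 50 N, width 43). Draw it out along its own axis.

```bash
python3 -m crank '0.05 -0.13 0.11 0 0 0 0.3;0.09 -0.26 0.21 0 0 0 0.3;0.17 -0.52 0.42 0 0 0 0.3;0.26 -0.78 0.63 0 0 0 0.3;0.34 -1.05 0.84 0 0 0 0.3;0.43 -1.3 1.05 0 0 0 0.3;0.51 -1.57 1.3 0 0 0 0.3;0.6 -1.83 1.6 0 0 0 0.3;0.68 -2.1 1.9 0 0 0 0.3;0.77 -2.35 2.2 0 0 0 0.3;0.85 -2.6 2.6 0 0 0 0.3;0.85 -2.6 3.2 0 0 0 0.3;0.85 -2.6 3.8 0 0 0 0.3;0.85 -2.6 3.8 0 0 0 0.3;0.85 -2.6 3.8 0 0 0 0.3' 50
python3 - <<'E'
from plant import *
import cv2,numpy as np
s=read_state();c=read_camera("wrist")
print(s["finger_force"],s["width"],s["qpos"].round(2))
np.savez("w4.npz",img=c["img"],K=c["K"],H=c["hand_eye"],p=s["eef_pos"],q=s["eef_rot"])
cv2.imwrite("pics/w4.png",cv2.convertScaleAbs(c["img"],alpha=1.5))
E
```

```text
time_s: 8.9
eef_pos: [513.4, -4.4, 197.3]
eef_rot: [0.561, 0.773, -0.173, 0.239]
force: [-0.8, 0.5, -1.9]
width: 43.1
finger_force: 50.0
49.99533712863922 43.08448892264561 [-0.4   0.26 -0.04  2.01  0.7   1.07 -0.53]
```

View pics/w4.png

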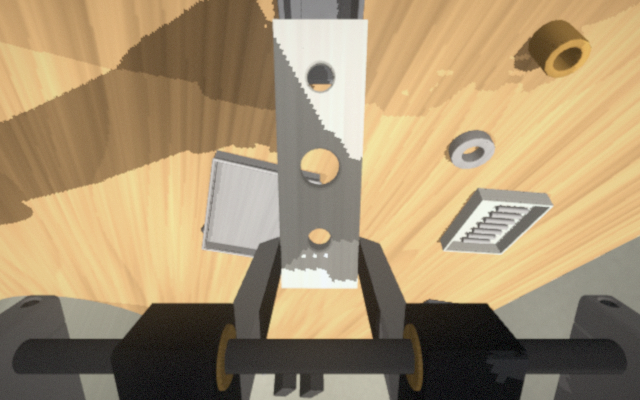

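Plate is out of the bin, held by its end, drooping about 4° at the far end. Tray corners seen: w4 (217,153),(204,250); w2 (236,303),(321,323).

```bash
python3 - <<'E'
from h import *
print([wcast("w4.npz",p,18).round(0).tolist()[:2] for p in((217,153),(204,250))],[wcast("w2.npz",p,18).round(0).tolist()[:2] for p in((236,303),(321,323))],[wcast("w3.npz",p,18).round(0).tolist()[:2] for p in((320,264),(281,320))])
# target: tool vertical, yaw 0 (tool y = world x)
d=np.load("w4.npz"); Rt=R.from_quat([.70711,.70711,0,0])
q=R.from_quat(d["q"]); print((np.degrees((Rt*q.inv()).as_rotvec())/5).round(2), (np.degrees((R.from_rotvec([0,0,np.radians(-2)])*Rt*q.inv()).as_rotvec())/5).round(2))
E
```

```text
[[430.0, -126.0], [427.0, -352.0]] [[433.0, -133.0], [554.0, -128.0]] [[551.0, -118.0], [549.0, -343.0]]
[ 6.82  1.09 -3.51] [ 6.84  0.97 -3.9 ]
```

```bash
python3 -m crank '-0.1 -1 0 1.4 0.2 -0.7 0.3;-0.3 -2.5 0 2.8 0.4 -1.4 0.3;-0.5 -4 0 4.2 0.65 -2.1 0.3;-0.7 -5.5 -0.2 5.5 0.9 -2.8 0.3;-0.75 -7 -0.6 6.82 1.09 -3.51 0.3;-0.75 -8.5 -1 6.82 1.09 -3.51 0.3;-0.75 -9.55 -2 6.82 1.09 -3.51 0.3;-0.75 -9.55 -3 6.82 1.09 -3.51 0.3;-0.75 -9.55 -4 6.82 1.09 -3.51 0.3;-0.75 -9.55 -4.5 6.82 1.09 -3.51 0.3;-0.75 -9.55 -5 6.82 1.09 -3.51 0.3;-0.75 -9.55 -5 6.82 1.09 -3.51 0.3;-0.75 -9.55 -5 6.82 1.09 -3.51 0.3' 50
python3 - <<'E'
from plant import *
import cv2,numpy as np
s=read_state();c=read_camera("wrist");b=read_camera("scene")["img"]
print(s["finger_force"],s["width"],s["qpos"].round(2))
np.savez("w5.npz",img=c["img"],K=c["K"],H=c["hand_eye"],p=s["eef_pos"],q=s["eef_rot"])
cv2.imwrite("pics/w5.png",cv2.convertScaleAbs(c["img"],alpha=1.5))
E
```

```text
time_s: 10.25
eef_pos: [491.3, -290.8, 48.0]
eef_rot: [0.707, 0.707, -0.0, 0.0]
force: [0.2, -0.7, -1.4]
width: 43.3
finger_force: 50.0
49.995136857032776 43.32121498309052 [ 0.36  0.52  0.15  1.87 -0.11  0.75  0.58]
```

View pics/w5.png

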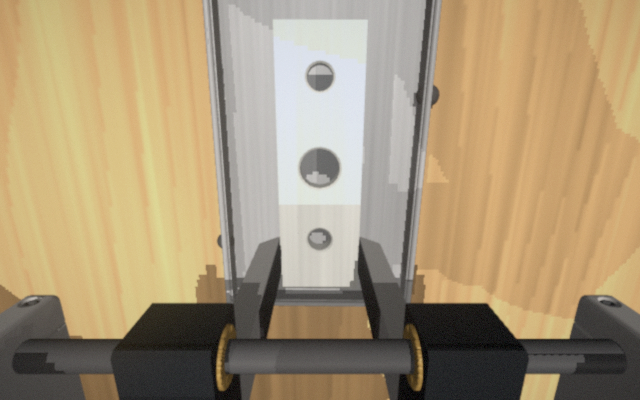

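The plate is centred over the tray and aligned with it (tray sides at columns 215 and 430, plate 275–367). Lower gently.

```bash
python3 -m crank '0 0 -0.3 0 0 0 0.3;0 0 -0.6 0 0 0 0.3;0 0 -0.8 0 0 0 0.3;0 0 -1 0 0 0 0.3;0 0 -1.1 0 0 0 0.3;0 0 -1.2 0 0 0 0.3;0 0 -1.2 0 0 0 0.3;0 0 -1.2 0 0 0 0.3' 50
```

```text
time_s: 11.15
eef_pos: [491.0, -290.8, 11.4]
eef_rot: [0.707, 0.707, -0.0, -0.0]
force: [-0.4, -0.4, -2.1]
width: 43.2
finger_force: 50.0
```

```bash
for i in 1 2; do python3 -m crank '0 0 -0.03 0 0 0 0.3;0 0 -0.06 0 0 0 0.3;0 0 -0.06 0 0 0 0.3' 50 | egrep 'pos|force'; done
```

```text
eef_pos: [490.9, -290.7, 9.5]
force: [0.3, 0.7, -1.8]
finger_force: 50.0
eef_pos: [490.8, -290.7, 7.6]
force: [-0.0, -0.2, -1.3]
finger_force: 50.0
```

```bash
for i in 1 2; do python3 -m crank '0 0 -0.02 0 0 0 0.3;0 0 -0.045 0 0 0 0.3;0 0 -0.045 0 0 0 0.3' 50 | egrep 'pos|force'; done
```

```text
eef_pos: [490.8, -290.6, 6.3]
force: [0.7, 0.0, -2.1]
finger_force: 50.0
eef_pos: [490.9, -290.7, 5.0]
force: [-0.1, -0.8, -1.8]
finger_force: 50.0
```

```bash
for i in 1 2 3; do python3 -m crank '0 0 -0.025 0 0 0 0.3;0 0 -0.025 0 0 0 0.3;0 0 -0.025 0 0 0 0.3' 50 | egrep 'pos|force'; done
```

```text
eef_pos: [491.0, -290.7, 4.5]
force: [-1.8, 0.8, 5.9]
finger_force: 50.0
eef_pos: [491.0, -290.8, 4.5]
force: [-7.0, 4.1, 20.5]
finger_force: 50.0
eef_pos: [491.0, -290.8, 4.4]
force: [-11.4, 6.7, 35.6]
finger_force: 50.0
```

Fingertips (or plate) are on the tray floor. Ease off the load and tip the far end down onto the floor.

```bash
python3 -m crank '0 0 0.07 0 0 0 0.3;0 0 0.07 0 0 0 0.3' 50 | egrep 'pos|force'; for i in 1 2 3; do python3 -m crank '0 0 0 -0.1 0 0 0.3;0 0 0 -0.1 0 0 0.3' 50 | egrep 'pos|force'; done
python3 -c "
from plant import *;print(read_state()['torque'])"
```

```text
eef_pos: [491.0, -290.8, 5.1]
force: [-0.6, -0.3, -1.4]
finger_force: 50.0
eef_pos: [490.9, -290.5, 4.7]
force: [0.5, -1.0, -0.0]
finger_force: 50.0
eef_pos: [490.9, -290.5, 4.8]
force: [-0.2, 0.3, 0.6]
finger_force: 50.0
eef_pos: [491.0, -290.6, 4.9]
force: [-0.7, -0.6, 1.1]
finger_force: 50.0
[0.21841638 0.14369354 0.03024313]
```

Far end is bearing (force change ~2.5 N). Release gently.

```bash
python3 -m crank '0 0 0 0 0 0 0.46;0 0 0 0 0 0 0.46;0 0 0 0 0 0 0.47;0 0 0 0 0 0 0.48;0 0 0 0 0 0 0.49;0 0 0 0 0 0 0.5;0 0 0 0 0 0 0.6;0 0 0 0 0 0 0.6;0 0 0 0 0 0 0.6;0 0 0 0 0 0 0.6' 3 
python3 -m crank '0 0 0.1 0.1 0 0 0.62;0 0 0.5 0.3 0 0 0.62;0 0 1.5 0.3 0 0 0.62;0 0 3 0.3 0 0 0.62;0 0 4.5 0.3 0 0 0.62;0 0 5.5 0.3 0 0 0.62;0 2 6 0.3 0 0 0.62;0 2 6 0.3 0 0 0.62;0 2 6 0.3 0 0 0.62;0 2 6 0.3 0 0 0.62'
python3 - <<'E'
from plant import *
import cv2,numpy as np
c=read_camera("wrist")["img"];b=read_camera("side")["img"]
o=cv2.hconcat([cv2.resize(c,(480,300)),cv2.resize(b[150:300,240:430],(320,300))])
o=cv2.convertScaleAbs(o,alpha=1.5)
b2=read_camera("scene")["img"]
o2=cv2.hconcat([cv2.resize(b2[210:340,130:270],(323,300)),cv2.resize(b2,(477,300))])
cv2.imwrite("pics/fin.png",cv2.vconcat([o,cv2.convertScaleAbs(o2,alpha=1.4)]))
E
```

```text
time_s: 15.05
eef_pos: [490.9, -290.7, 4.9]
eef_rot: [0.707, 0.707, -0.009, 0.009]
force: [0.6, -0.3, 0.5]
width: 56.6
finger_force: 0.0
time_s: 16.05
eef_pos: [490.7, -231.2, 184.8]
eef_rot: [0.707, 0.707, -0.0, -0.0]
force: [0.4, -0.5, 0.2]
width: 58.1
finger_force: 0.0
```

View pics/fin.png

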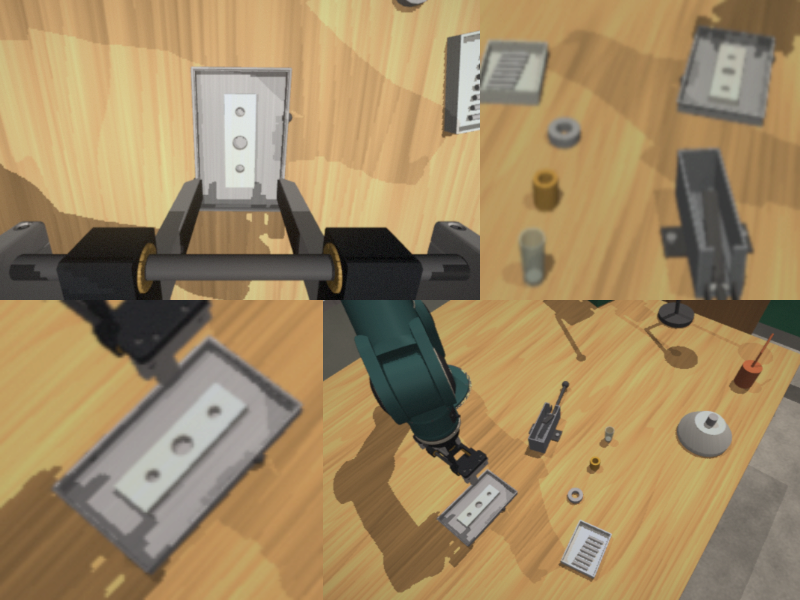

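The plate lies flat inside the tray in all three views. The bin is empty with its lever down, the bushing, collar and tube are undisturbed, and the gripper is clear.

```bash
python3 -c "
from plant import *;print(job_done())"
```

```text
the job is handed in; nothing more can be done
None
```

The job is handed in at about 16 s: the lever was pushed fully down and released, and the plate was drawn out by its raised end and lowered to lie flat on the tray floor, with the bushing, collar and tube left where they stood.

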